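Run the dryer shutter half open with the momentary toggle

TASK

Open the air shutter of the drying unit about half way: hold the toggle of the control box over towards its green arrow until the orange pointer on the unit stands inside the green band, then let the toggle spring back to the middle. If the pointer runs past the band, bring it back with the toggle. Treat the toggle gently, work the shutter with the toggle only, without touching the drying unit, and leave the other things on the worktop where they are.

Things in the scene. Friction and masses are not known exactly. Their poses are not given: they have to be found in the camera images.
- console: Cordless control box fixed to the worktop: grey, 85 (its x) x 135 (its y) x 45 mm high, black top plate, origin at the centre of its underside. At the middle of its top stands the white toggle paddle. On the top plate a green arrow (chevron) 46 mm from the middle towards the box's own +y, and a red one the same distance towards -y. The box can stand turned either way.
- toggle_tip (a point): Centre of the top end of the white toggle paddle, 108 mm above the worktop when centred. The paddle is 30 mm wide (box x), 14 mm thick (box y) and 38 mm high (from 70 to 108 mm above the worktop) on a 12 mm round steel stem; it pivots 63 mm below this point, at the top of the box (45 mm above the worktop). Around the stem lies a low rubber pad, 36 x 46 mm, 4 mm high.
- toggle (a joint): Toggle angle, rad: 0 upright (a spring returns it to within 0.02 when let go), positive to the green arrow (box +y), negative to the red; stops at +-0.6. About 4 N at the paddle holds 0.6. Beyond 0.22 either way the motor moves the shutter: 10 mm/s at 0.35, 20 at 0.5, 27 at 0.6. Let go, the shutter runs on a few mm, then stands still. Readings scatter by 0.01 rad.
- dryer: White drying unit fixed on the worktop, 180 (its x) x 340 (its y) x 110 mm high, origin at the centre of its underside. On its top a blue shutter plate slides along the unit's y under a wire guard that reaches 131 mm high; in front of it lies a white scale with a green band 44 mm long (along y).
- shutter (a joint): How far the shutter is open, in m: 0 shut, 0.13 fully open. It opens (grows, moves to the unit's +y) while the toggle leans to green, and closes while it leans to red. The pointer's middle is inside the green band from 0.058 to 0.102.
- pointer (a point): Middle of the orange pointer (6 mm wide) that sticks out of the shutter over the scale and moves with it, 123 mm above the worktop.
- green_band (a point): Middle of the green band on the scale, 114 mm above the worktop; the band reaches 22 mm to either side along the unit's y.
- wax_tin: Loose flat green tin, 70 mm across, 25 mm high; bystander. Origin at the centre of its underside.
- matchbox: Loose red matchbox, 36 x 54 x 16 mm; bystander. Origin at the centre of its underside.
- stain_stick: Loose upright white stick bottle with green cap, 29 mm across, 99 mm high; bystander. Origin at the centre of its underside.
- thread_reel: Loose upright reel of purple thread, 29 mm across, 40 mm high; bystander. Origin at the centre of its underside.
- tape_roll: Loose roll of cream tape lying flat, 96 mm across, 25 mm high; bystander. Origin at the centre of its underside.
- peg_wood: Loose wooden clothes peg lying flat, 15 x 72 x 12 mm; bystander. Origin at the centre of its underside.
There are look-alikes about, which are no part of the job. Of the things that look like the console, take the one that is farthest to the robot's right at the start.

How it is judged (in metres and radians):
On the way:
1. the toggle is held over towards the green arrow (more than 0.22 rad) for at least half a second (value of joint toggle above 0.22 rad), for 0.5 s.
At the end, for the whole second after the job is handed in: The middle of the orange pointer stands inside the green band (shutter open 58 to 102 mm) and at rest (under 2 mm/s), and the toggle has sprung back to within 0.06 rad of upright (value of joint shutter between 0.058 and 0.102 m and velocity of joint shutter between -0.002 and 0.002 m/s and value of joint toggle between -0.06 and 0.06 rad); the robot touches nothing.
It fails at once if the control box or its toggle is pushed with more than 40 N (contact force between the arm and console above 40 N).
It fails at once if the robot touches the drying unit or pushes its shutter by hand (more than 2 N) (contact force between the arm and dryer above 2 N).
It fails at once if a bystander is moved by more than 30 mm (distance of any of wax_tin, matchbox, stain_stick, thread_reel, tape_roll, peg_wood from where it was at the start of the episode above 0.03 m).
It also fails if it takes over 35 s, if anything falls off the work surface, if the arm or the gripper's body presses on something with over 40 N, if the wrist force passes 120 N, or if a joint passes its speed limit or range.

ROBOT

A 6-joint arm with a two-finger parallel gripper is mounted at the origin on a cart in front of the work surface, level with it; the furniture and walls round the work are solid. World frame = base frame: x ahead of the robot, y to its left, z up, the work surface at z = 0. Lengths are in mm, angles in rad, forces in N, time in s.
With the tool pointing down it reaches from about 350 to 875 mm from the base axis. Payload 4.2 kg.
Tool frame: the origin (TCP) lies midway between the tips of the shut fingers; the grasp point (between the pads) lies 19 mm behind it (arm.tcp_to_grasp is the distance from the TCP to the grasp point, in mm); z points along the fingers, y is the line along which they close (so a half turn about z gives the same grasp; the last joint's range is limited). The gripper opens to 85 mm and grips with 20 to 120 N. Pads are 22 mm wide; open, the fingers measure 114 mm over their backs; the gripper's body (76 mm by 85 mm) begins 54 mm behind the grasp point. The pads swing forward as they close: fully open they stand 13 mm farther back than shut.
Start: joints at [1.425, 0.385, 0.008, 0, -1.194, -0.259], TCP at [246.113, 574.48, 194.412] pointing down, gripper open.
Joint ranges: [-3.14, 3.14], [-1.21, 2.06], [-1.07, 1.41], [-3.16, 2.05], [-2.99, -0.16], [-3.1, 3.1]. Speed limits (rad/s): [2.79, 2.79, 3.14, 3.14, 3.14, 3.14].

INTERFACE

Orientations are given as a unit quaternion [x, y, z, w].
In Python, from bench import arm, imaging, job, models gives the robot as it stands.
- The arm moves only by the tool arm_command, never from a script. Its argument "rows" is a list of rows, each an object with "grip": the opening, from 0 (shut) to 1 (fully open); "linear": the shift along the tool's x, y, z in mm, a list of three; "rot": the turn, a rotation vector about the tool's x, y, z in rad, a list of three. In form: [{"grip": grip, "linear": [tx, ty, tz], "rot": [rx, ry, rz]}, ...]. A call has 1 to 10 rows; each row is the pose to reach, as a shift and turn from the pose commanded when the call began, along the tool's axes at that moment; what a row does not reach only later rows make up. A row lasts 1/8 s, in which the tool goes at most 62.5 mm and 10.7 degrees, less where a joint would pass 70% of its speed; a pose out of reach is approached as far as the arm can. A call with a gripper value outside its range is refused whole. The fingers move at their own pace and stop on an object; the grip force is fixed at half the most. Time passes only in rows, so rows that repeat a pose let the fingers close. It gives the time, the measured TCP pose, the force, the opening and the grip force at its end, in the units of the state.
- arm.read_state(): the state, without advancing time (a new reading comes with each control period).
- imaging.get_image(name): name is "scene" or "top" or "wrist"; returns a dict with "frame" (480x640x3 uint8, red, green, blue), "fx", "fy", "cx", "cy" (pixels), "extrinsics" (4x4, takes a point from world to camera coordinates); the wrist camera has in their place "T_tool_cam" (4x4, takes a point from camera to tool coordinates, whose origin is the TCP and whose axes are the flange's). Camera axes: x right, y down, z forward; pixel columns grow to the right and rows downward; lengths in mm; the calibration is good to about 2 mm. A picture is of the moment at which its call begins: read the wrist's pose just before it. There is no depth.
- job.job_done(): hands the job in; it is judged then, once.
Trained networks look in a picture, given as the dict that the camera call returned (one of the last four; its "shot" number tells which), for a name from the list of things; names that differ only in an ending like _2 or _b are one class to them, and where a whole thing is asked for, a point or a joint stands for the part that bears it (a point fixed in the world has none). Each returns a list of dicts, best first, with "score" (0 to 1); they miss things now and then, are a little off and sometimes report something else, mostly with a low value. They report only what shows in the picture. A call takes as long as a camera call. They do not tell look-alikes from the thing itself.
- models.spot_in(picture, query): "rect" ([left, top, right, bottom] in pixels, round what is visible of it).
- models.tip_of(picture, query): "pixel" ([column, row] in pixels: a listed point, or the origin of a listed thing).
The state is a dict: "clock": time; "joints": joint angles; "joint_vel": joint speeds; "joint_efforts": joint torques, N m; "position": TCP position; "ee_rot": TCP orientation; "contact_force": force on the tool from outside, world axes, zero at the start; "wrist_torque": the same for the moment, N m; "gripper_width": finger opening in mm; "grasp_force": force on a finger pad.
Only numpy, scipy, OpenCV 4.12 (cv2) and the standard library are available. Lean on these libraries where they do the work, as an engineer would, in place of code of your own. Each camera call takes 0.05 s, during which the arm holds its last target. There are 200 camera calls.

## Working session

There is one attempt and no reset: what is moved stays moved. The work goes in short steps, Python scripts to look and compute and a tool call to move; the robot and the scene stay as the last step left them, time stands still between calls to the robot, and variables do not carry over. Pictures are saved under pics/ and viewed, at most 10 in all, crops included, and the job is handed in when it is done.

Besides the shell and the picture viewer there is one more tool, called after "Emit:" as a command line: name --argument value ..., lists and objects as JSON in quotes. arm_command: Moves the arm, as the interface text tells. Its arguments: {"type":"object","properties":{"rows":{"type":"array"}},"required":["rows"]}

```bash
mkdir -p pics
cat > h.py <<'E'
import numpy as np, cv2
from bench import arm, imaging, job, models
from scipy.spatial.transform import Rotation as R
def save(p,n): cv2.imwrite('pics/'+n,p['frame'][:,:,::-1])
def ray(p,px,z,st=None):
    d=np.array([(px[0]-p['cx'])/p['fx'],(px[1]-p['cy'])/p['fy'],1.])
    if 'extrinsics' in p:
        E=np.linalg.inv(np.array(p['extrinsics']))
    else:
        T=np.eye(4);T[:3,:3]=R.from_quat(st['ee_rot']).as_matrix();T[:3,3]=st['position'];E=T@np.array(p['T_tool_cam'])
    o=E[:3,3];v=E[:3,:3]@d
    return o+v*(z-o[2])/v[2]
E
python3 - <<'E'
from h import *
Z=dict(console=0,toggle_tip=108,dryer=0,pointer=123,green_band=114,wax_tin=0,matchbox=0,stain_stick=0,thread_reel=0,tape_roll=0,peg_wood=0)
for n in ('scene','top'):
    p=imaging.get_image(n);save(p,n+'.png')
    for q,z in Z.items():
        print(n,q,[(round(d['score'],2),np.round(d['pixel']).tolist(),np.round(ray(p,d['pixel'],z)).tolist()) for d in models.tip_of(p,q)[:3]])
s=arm.read_state();print(s)
E
```

```text
scene console [(0.79, [178.0, 237.0], [491.0, 625.0, 0.0]), (0.77, [284.0, 269.0], [521.0, 225.0, 0.0])]
scene toggle_tip [(0.66, [170.0, 207.0], [491.0, 639.0, 108.0]), (0.5, [286.0, 241.0], [517.0, 214.0, 108.0]), (0.5, [283.0, 270.0], [394.0, 142.0, 108.0])]
scene dryer [(0.63, [428.0, 293.0], [640.0, -186.0, 0.0])]
scene pointer [(0.67, [478.0, 286.0], [570.0, -319.0, 123.0])]
scene green_band [(0.94, [447.0, 277.0], [582.0, -239.0, 114.0])]
scene wax_tin [(0.68, [216.0, 254.0], [476.0, 451.0, 0.0])]
scene matchbox [(0.73, [338.0, 247.0], [716.0, 141.0, 0.0]), (0.62, [248.0, 237.0], [613.0, 428.0, 0.0])]
scene stain_stick [(0.57, [421.0, 330.0], [482.0, -220.0, 0.0])]
scene thread_reel [(0.56, [361.0, 308.0], [480.0, -52.0, 0.0])]
scene tape_roll []
scene peg_wood [(0.68, [449.0, 359.0], [421.0, -309.0, 0.0]), (0.31, [289.0, 238.0], [682.0, 310.0, 0.0])]
top console [(0.78, [290.0, 263.0], [520.0, 219.0, 0.0]), (0.67, [156.0, 274.0], [487.0, 629.0, 0.0])]
top toggle_tip [(0.52, [459.0, 293.0], [428.0, -271.0, 108.0]), (0.44, [289.0, 262.0], [517.0, 216.0, 108.0]), (0.4, [141.0, 2
[... 730 characters left out ...]
nts': array([ 1.42458246e+00,  3.84726783e-01,  7.91166719e-03,  3.61837991e-05,
       -1.19396886e+00, -2.58587150e-01]), 'joint_vel': array([-0.000162  ,  0.00061797,  0.00016781, -0.00155471,  0.00068454,
       -0.00104251]), 'joint_efforts': array([-7.19333348e-04, -3.92092931e+01,  1.88619214e+01,  4.19075713e+00,
       -3.87221035e-04, -2.64288772e-06]), 'position': array([246.13746143, 574.49295746, 194.40584658]), 'ee_rot': array([ 9.79588185e-01, -2.01014894e-01,  1.64493342e-05, -7.10822877e-06]), 'contact_force': array([-0.38564963,  0.66531165,  0.24233646]), 'wrist_torque': array([ 0.07700621, -0.02168913,  0.02064469]), 'grasp_force': 0.0, 'gripper_width': 85.40883549859561}
```

View pics/top.png

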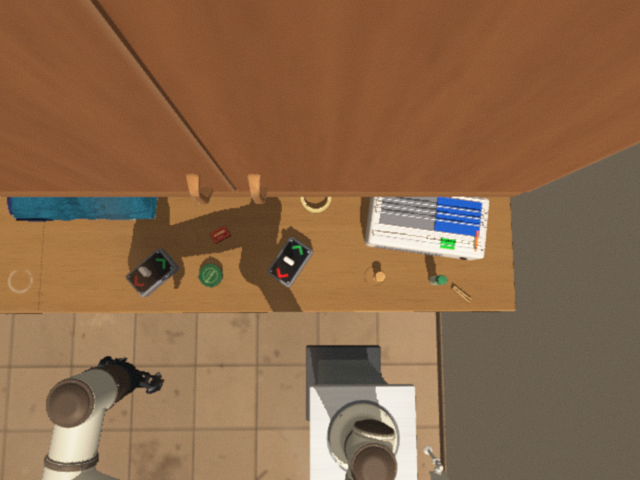

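View pics/scene.png

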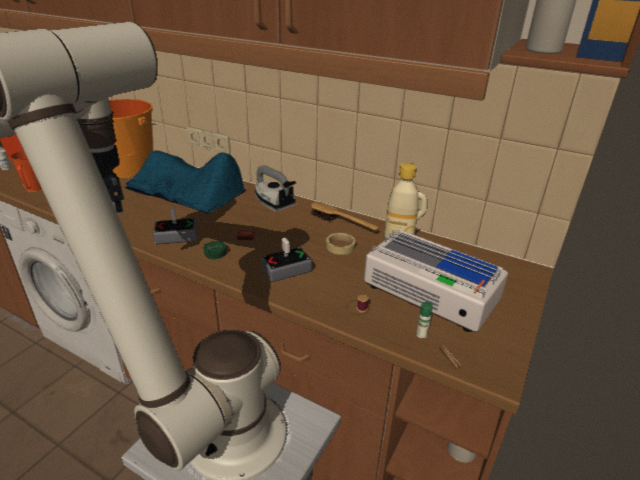

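Run:
```python
import cv2
a=cv2.imread('pics/top.png');c=a[190:340,230:380];cv2.imwrite('pics/c1.png',cv2.resize(c,None,fx=4,fy=4,interpolation=cv2.INTER_CUBIC))
```

```text
(no output)
```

View pics/c1.png

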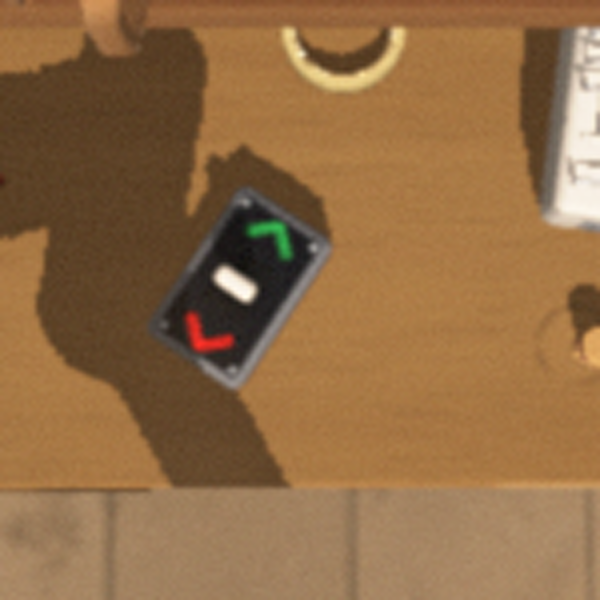

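Look-alikes in the top picture: console at (290,263), the rightmost for the robot (y≈+218), and a darker one at (152,272) at y≈630. I choose (290,263). The crop confirms the white paddle, with the green arrow up and to the right at about (298,249) and red at (282,274). The pointer sits at (477,240), right of the green band at (447,243), so the shutter is shut.

```bash
cat > plan.py <<'E'
from h import *
def to(target,yaw):  # tool pointing down, tool y along yaw (mod pi)
    s=arm.read_state();Rc=R.from_quat(s['ee_rot'])
    best=None
    for y in (yaw,yaw+np.pi):
        ty=np.array([np.cos(y),np.sin(y),0]);tz=np.array([0,0,-1.]);M=np.stack([np.cross(ty,tz),ty,tz],1)
        r=(Rc.inv()*R.from_matrix(M)).as_rotvec()
        print('lin',np.round(Rc.inv().apply(np.array(target)-s['position']),1),'rot',np.round(r,3),'j6',round(s['joints'][5],2))
E
python3 - <<'E'
from plan import *
for n in ('top','scene'):
    p=imaging.get_image(n);hsv=cv2.cvtColor(p['frame'],cv2.COLOR_RGB2HSV)
    r=[d['rect'] for d in models.spot_in(p,'console')]
    r=min(r,key=lambda r:abs((r[0]+r[2])/2-287));print(n,r)
    x0,y0,x1,y1=[int(v) for v in r];h=hsv[y0:y1,x0:x1];pts=[]
    for lo,hi in (((45,120,60),(80,255,255)),((0,150,120),(6,255,255))):
        m=cv2.inRange(h,lo,hi);v,u=np.nonzero(m);c=(u.mean()+x0,v.mean()+y0);pts.append(ray(p,c,45));print(len(u),np.round(c,1),pts[-1])
    g,rd=pts;yaw=np.arctan2(*(g-rd)[[1,0]]);print('mid',(g+rd)/2,'yaw',yaw,'len',np.linalg.norm(g-rd))
c=(520,218,160)
to(c,yaw)
E
```

```text
top [265.8, 239.4, 314.7, 285.3]
58 [298.1 248.5] [560.84715272 191.11127569  45.        ]
55 [280.7 273.7] [485.40778262 242.85574526  45.        ]
mid [523.12746767 216.98351047  45.        ] yaw -0.6012055217030068 len 91.47999066246342
scene [256.6, 237.7, 312.9, 283.4]
23 [300.  253.2] [564.4036411  194.52358765  45.        ]
13 [271.5 261. ] [485.62955391 243.83154204  45.        ]
mid [525.01659751 219.17756484  45.        ] yaw -0.5592759175657306 len 92.93347717500474
lin [392.1 219.8  34.4] rot [ 0.    -0.    -1.416] j6 -0.26
lin [392.1 219.8  34.4] rot [-0.    -0.     1.725] j6 -0.26
```

Emit:
arm_command --rows '[{"grip": 0.7,"linear": [55,30,0],"rot": [0,0,-0.18]},{"grip": 0.7,"linear": [105,60,0],"rot": [0,0,-0.36]},{"grip": 0.7,"linear": [160,90,0],"rot": [0,0,-0.54]},{"grip": 0.7,"linear": [210,118,0],"rot": [0,0,-0.72]},{"grip": 0.7,"linear": [260,146,0],"rot": [0,0,-0.9]},{"grip": 0.7,"linear": [315,176,0],"rot": [0,0,-1.08]},{"grip": 0.7,"linear": [365,204,0],"rot": [0,0,-1.26]},{"grip": 0.7,"linear": [394,220,15],"rot": [0,0,-1.375]},{"grip": 0.7,"linear": [394,220,34],"rot": [0,0,-1.375]},{"grip": 0.7,"linear": [394,220,34],"rot": [0,0,-1.375]}]'

```text
clock: 2.65
position: [521.0, 215.9, 159.0]
ee_rot: [0.885, 0.466, -0.002, 0.0]
contact_force: [-0.0, 0.6, 0.1]
gripper_width: 60.1
grasp_force: 0.0
```

Run:
```python
from plan import *
s=arm.read_state();p=imaging.get_image('wrist');save(p,'w1.png')
print(s['clock'],s['position'],s['ee_rot'],s['gripper_width'],s['joints'])
for d in models.tip_of(p,'toggle_tip')[:3]: print(d['score'],d['pixel'],ray(p,d['pixel'],108,s))
to((522,217,85),-.6)
```

```text
2.65 [520.97517671 215.93609852 158.99764348] [ 8.84956085e-01  4.65671102e-01 -1.76530660e-03  1.89571679e-04] 60.0536148140538 [ 6.80028202e-01  3.11705871e-01 -1.94819435e-01 -3.58845457e-04
 -1.06780802e+00  1.85972893e+00]
0.69 [317.2, 236.5] [522.11844273 220.02657084 108.        ]
0.36 [125.3, 5.7] [509.47431871 398.49574901 108.        ]
lin [-0.3  0.3 76. ] rot [ 0.001 -0.001  0.   ] j6 1.86
lin [-0.3  0.3 76. ] rot [ 1.000e-03  1.000e-03 -3.142e+00] j6 1.86
```

View pics/w1.png

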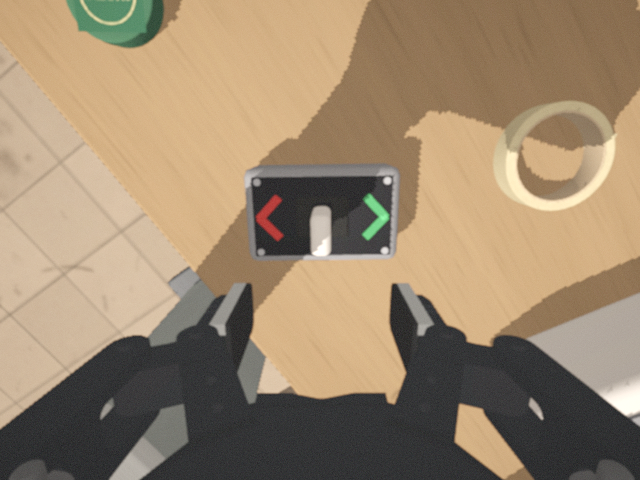

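The paddle (319,232) stands centred between the open fingers, with green on the tool's +y side. I'll descend and straddle it.

Emit:
arm_command --rows '[{"grip": 0.6,"linear": [0,0,30],"rot": [0,0,0]},{"grip": 0.5,"linear": [0,0,60],"rot": [0,0,0]},{"grip": 0.47,"linear": [0,0,77],"rot": [0,0,0]},{"grip": 0.47,"linear": [0,0,77],"rot": [0,0,0]},{"grip": 0.47,"linear": [0,10,77],"rot": [0,0,0]},{"grip": 0.47,"linear": [0,17,77],"rot": [0,0,0]},{"grip": 0.47,"linear": [0,24,77],"rot": [0,0,0]},{"grip": 0.47,"linear": [0,30,77],"rot": [0,0,0]},{"grip": 0.47,"linear": [0,30,77],"rot": [0,0,0]}]'

```text
clock: 3.88
position: [546.8, 199.8, 83.4]
ee_rot: [0.885, 0.466, 0.0, -0.0]
contact_force: [-0.3, -0.1, 0.0]
gripper_width: 40.0
grasp_force: 0.0
```

```bash
cat > look.py <<'E'
from plan import *
import sys
s=arm.read_state();p=imaging.get_image('scene');save(p,sys.argv[1]+'.png')
print(s['clock'],s['position'],s['contact_force'],s['gripper_width'])
P={}
for q,z in (('pointer',123),('green_band',114),('toggle_tip',105)):
    for d in models.tip_of(p,q)[:2]: print(q,round(d['score'],2),d['pixel'],np.round(ray(p,d['pixel'],z)))
cv2.imwrite('pics/%s_d.png'%sys.argv[1],np.hstack([cv2.resize(p['frame'][220:330,a:a+160,::-1],None,fx=2.5,fy=2.5,interpolation=2) for a in (225,355)]))
E
python3 look.py s2
```

```text
3.875 [546.77946801 199.77020637  83.3978392 ] [-0.32551538 -0.12460907  0.0022251 ] 39.97580881946648
pointer 0.58 [478.7, 287.4] [ 567. -321.  123.]
green_band 0.82 [446.6, 277.8] [ 577. -239.  114.]
toggle_tip 0.41 [285.1, 240.5] [521. 219. 105.]
```

View pics/s2_d.png

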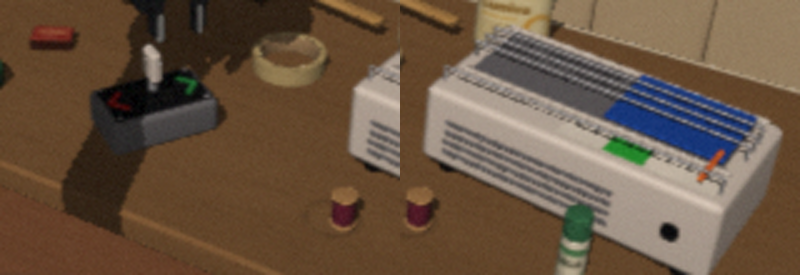

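Run:
```python
from plan import *
s=arm.read_state()
for n in ('scene','top','wrist'):
    p=imaging.get_image(n)
    if n=='wrist':
        T=np.eye(4);T[:3,:3]=R.from_quat(s['ee_rot']).as_matrix();T[:3,3]=s['position'];E=np.linalg.inv(T@np.array(p['T_tool_cam']));print(p['T_tool_cam'])
    else: E=np.array(p['extrinsics'])
    M=R.from_quat(s['ee_rot']).as_matrix()
    for o in ([0,0,0],[0,-20,-6],[0,20,-6],'tip','base'):
        w={'tip':np.array([522,218,108.]),'base':np.array([522,218,45.])}[o] if isinstance(o,str) else M@np.array(o,float)+s['position']
        c=E@np.append(w,1);print(n,o,np.round([p['fx']*c[0]/c[2]+p['cx'],p['fy']*c[1]/c[2]+p['cy']],1))
    if n=='wrist':
        save(p,'w2.png')
```

```text
scene [0, 0, 0] [295.1 244.7]
scene [0, -20, -6] [288.9 244.5]
scene [0, 20, -6] [301.4 241.5]
scene tip [285.5 239.6]
scene base [285.7 257.6]
top [0, 0, 0] [294.6 252.3]
top [0, -20, -6] [290.7 257.8]
top [0, 20, -6] [298.5 246.5]
top tip [288.1 260.1]
top base [289.1 261.4]
[[ 3.17245483e-05 -9.62435280e-01 -2.71511198e-01  6.93176441e+01]
 [ 9.99999565e-01  2.83530656e-04 -8.88196780e-04  1.59792056e+00]
 [ 9.31813665e-04 -2.71511052e-01  9.62434871e-01 -1.79347756e+02]
 [ 0.00000000e+00  0.00000000e+00  0.00000000e+00  1.00000000e+00]]
wrist [0, 0, 0] [318.5 268.8]
wrist [0, -20, -6] [281.3 272.8]
wrist [0, 20, -6] [355.6 272.8]
wrist tip [256.1 285.1]
wrist base [273.5 246.2]
```

View pics/w2.png

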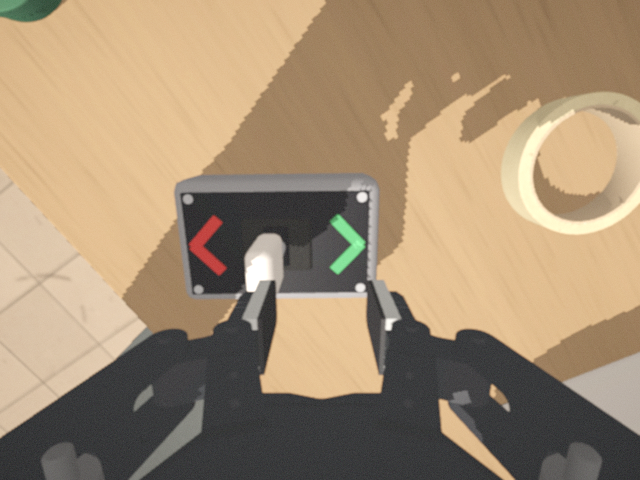

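The paddle is still upright. The fingertips, at (262,285) and (382,285), appear about 35 mm higher than the TCP reading suggests, and both cameras agree. I'll re-centre, go down about 30 mm and look again.

Emit:
arm_command --rows '[{"grip": 0.5,"linear": [0,-15,0],"rot": [0,0,0]},{"grip": 0.5,"linear": [0,-30,0],"rot": [0,0,0]},{"grip": 0.5,"linear": [0,-30,10],"rot": [0,0,0]},{"grip": 0.5,"linear": [0,-30,20],"rot": [0,0,0]},{"grip": 0.5,"linear": [0,-30,28],"rot": [0,0,0]},{"grip": 0.5,"linear": [0,-30,28],"rot": [0,0,0]}]'

```text
clock: 4.97
position: [521.2, 216.5, 54.2]
ee_rot: [0.885, 0.466, -0.001, 0.0]
contact_force: [0.7, 0.3, -0.8]
gripper_width: 42.6
grasp_force: 0.0
```

Run:
```python
from plan import *
p=imaging.get_image('wrist');q=imaging.get_image('scene')
a=cv2.resize(p['frame'][150:400,160:480],(480,375))
b=cv2.resize(q['frame'][200:300,250:335],(319,375),interpolation=2)
cv2.imwrite('pics/w3.png',np.hstack([a,b])[:,:,::-1])
```

```text
(no output)
```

View pics/w3.png

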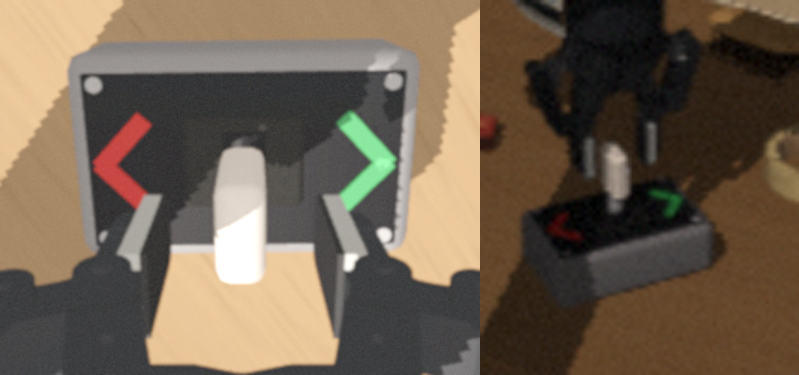

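The fingers now straddle the paddle, with tips about 20 mm below its top, so I'll push towards green.

Emit:
arm_command --rows '[{"grip": 0.5,"linear": [0,10,0],"rot": [0,0,0]},{"grip": 0.5,"linear": [0,17,0],"rot": [0,0,0]},{"grip": 0.5,"linear": [0,24,0],"rot": [0,0,0]},{"grip": 0.5,"linear": [0,30,0],"rot": [0,0,0]},{"grip": 0.5,"linear": [0,32,0],"rot": [0,0,0]},{"grip": 0.5,"linear": [0,32,0],"rot": [0,0,0]},{"grip": 0.5,"linear": [0,32,0],"rot": [0,0,0]},{"grip": 0.5,"linear": [0,32,0],"rot": [0,0,0]}]'

```text
clock: 6.08
position: [547.8, 199.1, 55.3]
ee_rot: [0.885, 0.466, -0.0, -0.0]
contact_force: [-1.2, 2.7, -0.4]
gripper_width: 42.7
grasp_force: 1.1
```

```bash
python3 look.py s4; sleep 0; python3 look.py s5
```

```text
6.075 [547.76489102 199.09224267  55.3480808 ] [-1.19459211  2.6551894  -0.42502282] 42.655943440581105
pointer 0.58 [476.0, 288.3] [ 559. -316.  123.]
green_band 0.62 [445.7, 278.3] [ 573. -237.  114.]
toggle_tip 0.49 [292.9, 236.7] [551. 211. 105.]
6.275 [547.85386522 199.01444487  55.35509014] [-1.60933962  2.44335073 -0.56969165] 42.6038189161622
pointer 0.63 [475.5, 286.3] [ 567. -313.  123.]
green_band 0.83 [448.3, 275.6] [ 588. -240.  114.]
toggle_tip 0.7 [282.6, 270.8] [393. 143. 105.]
toggle_tip 0.48 [293.1, 237.6] [547. 208. 105.]
```

View pics/s5_d.png

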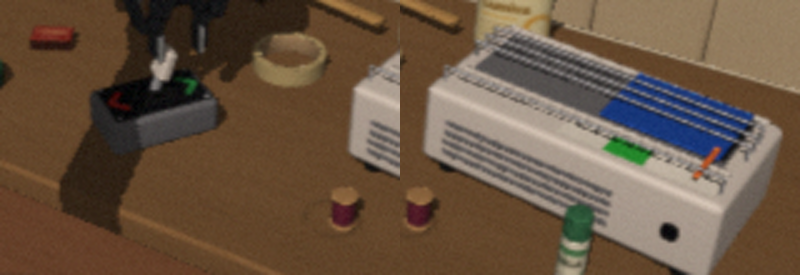

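The toggle leans to green, the force is about 3 N and the pointer has started to move. I'll hold it there.

Emit:
arm_command --rows '[{"grip": 0.5,"linear": [0,0,0],"rot": [0,0,0]},{"grip": 0.5,"linear": [0,0,0],"rot": [0,0,0]},{"grip": 0.5,"linear": [0,0,0],"rot": [0,0,0]},{"grip": 0.5,"linear": [0,0,0],"rot": [0,0,0]},{"grip": 0.5,"linear": [0,0,0],"rot": [0,0,0]},{"grip": 0.5,"linear": [0,0,0],"rot": [0,0,0]},{"grip": 0.5,"linear": [0,0,0],"rot": [0,0,0]},{"grip": 0.5,"linear": [0,0,0],"rot": [0,0,0]},{"grip": 0.5,"linear": [0,0,0],"rot": [0,0,0]},{"grip": 0.5,"linear": [0,0,0],"rot": [0,0,0]}]'

```text
clock: 7.72
position: [548.0, 199.0, 55.4]
ee_rot: [0.885, 0.466, -0.0, 0.0]
contact_force: [-2.1, 0.6, -1.3]
gripper_width: 42.9
grasp_force: 1.1
```

```bash
python3 look.py s6
```

```text
7.725 [547.97299506 198.95850257  55.37482084] [-2.10051877  0.5631033  -1.28804332] 42.88414391021276
pointer 0.64 [467.3, 283.8] [ 566. -293.  123.]
green_band 0.78 [446.6, 277.8] [ 577. -239.  114.]
toggle_tip 0.71 [291.6, 239.4] [536. 206. 105.]
toggle_tip 0.54 [338.3, 247.7] [569.  70. 105.]
```

Emit:
arm_command --rows '[{"grip": 0.5,"linear": [0,0,0],"rot": [0,0,0]},{"grip": 0.5,"linear": [0,0,0],"rot": [0,0,0]},{"grip": 0.5,"linear": [0,0,0],"rot": [0,0,0]},{"grip": 0.5,"linear": [0,0,0],"rot": [0,0,0]},{"grip": 0.5,"linear": [0,0,0],"rot": [0,0,0]},{"grip": 0.5,"linear": [0,0,0],"rot": [0,0,0]},{"grip": 0.5,"linear": [0,0,0],"rot": [0,0,0]},{"grip": 0.5,"linear": [0,0,0],"rot": [0,0,0]},{"grip": 0.5,"linear": [0,0,0],"rot": [0,0,0]},{"grip": 0.5,"linear": [0,0,0],"rot": [0,0,0]}]'

```text
clock: 9.18
position: [548.0, 199.0, 55.4]
ee_rot: [0.885, 0.466, -0.0, 0.0]
contact_force: [-1.5, 1.7, 0.3]
gripper_width: 42.7
grasp_force: 1.0
```

Emit:
arm_command --rows '[{"grip": 0.5,"linear": [0,0,0],"rot": [0,0,0]},{"grip": 0.5,"linear": [0,0,0],"rot": [0,0,0]},{"grip": 0.5,"linear": [0,0,0],"rot": [0,0,0]},{"grip": 0.5,"linear": [0,0,0],"rot": [0,0,0]},{"grip": 0.5,"linear": [0,0,0],"rot": [0,0,0]},{"grip": 0.5,"linear": [0,0,0],"rot": [0,0,0]},{"grip": 0.5,"linear": [0,0,0],"rot": [0,0,0]},{"grip": 0.5,"linear": [0,0,0],"rot": [0,0,0]}]'

```text
clock: 10.18
position: [548.0, 199.0, 55.4]
ee_rot: [0.885, 0.466, -0.0, 0.0]
contact_force: [-2.0, 1.1, -0.4]
gripper_width: 42.6
grasp_force: 1.0
```

```bash
python3 look.py s7
```

```text
10.175 [548.01999607 198.98411175  55.40415585] [-2.03392389  1.14120796 -0.3663679 ] 42.569751147142654
pointer 0.64 [460.7, 278.8] [ 579. -273.  123.]
pointer 0.56 [364.9, 309.5] [ 344. -115.  123.]
green_band 0.78 [447.7, 279.3] [ 572. -243.  114.]
toggle_tip 0.65 [292.0, 237.6] [545. 210. 105.]
```

Emit:
arm_command --rows '[{"grip": 0.5,"linear": [0,0,0],"rot": [0,0,0]},{"grip": 0.5,"linear": [0,0,0],"rot": [0,0,0]},{"grip": 0.5,"linear": [0,0,0],"rot": [0,0,0]},{"grip": 0.5,"linear": [0,0,0],"rot": [0,0,0]},{"grip": 0.5,"linear": [0,0,0],"rot": [0,0,0]},{"grip": 0.5,"linear": [0,0,0],"rot": [0,0,0]},{"grip": 0.5,"linear": [0,0,0],"rot": [0,0,0]},{"grip": 0.5,"linear": [0,0,0],"rot": [0,0,0]},{"grip": 0.5,"linear": [0,0,0],"rot": [0,0,0]},{"grip": 0.5,"linear": [0,0,0],"rot": [0,0,0]}]'

```text
clock: 11.62
position: [548.0, 199.0, 55.4]
ee_rot: [0.885, 0.466, -0.0, 0.0]
contact_force: [-2.2, 1.1, -1.0]
gripper_width: 42.7
grasp_force: 1.0
```

Emit:
arm_command --rows '[{"grip": 0.5,"linear": [0,0,0],"rot": [0,0,0]},{"grip": 0.5,"linear": [0,0,0],"rot": [0,0,0]},{"grip": 0.5,"linear": [0,0,0],"rot": [0,0,0]},{"grip": 0.5,"linear": [0,0,0],"rot": [0,0,0]},{"grip": 0.5,"linear": [0,0,0],"rot": [0,0,0]},{"grip": 0.5,"linear": [0,0,0],"rot": [0,0,0]},{"grip": 0.5,"linear": [0,0,0],"rot": [0,0,0]},{"grip": 0.5,"linear": [0,0,0],"rot": [0,0,0]}]'

```text
clock: 12.62
position: [548.0, 199.0, 55.4]
ee_rot: [0.885, 0.466, 0.0, -0.0]
contact_force: [-1.7, 0.9, -0.9]
gripper_width: 42.7
grasp_force: 1.0
```

```bash
python3 look.py s8
```

```text
12.625 [548.01973107 199.00032899  55.41868708] [-1.74068984  0.93396471 -0.85785084] 42.74805100700177
pointer 0.7 [455.4, 278.4] [ 573. -261.  123.]
pointer 0.68 [243.2, 234.2] [463. 324. 123.]
green_band 0.81 [447.9, 279.6] [ 571. -244.  114.]
green_band 0.36 [340.1, 248.4] [556.  58. 114.]
toggle_tip 0.46 [291.3, 238.4] [541. 210. 105.]
```

View pics/s8_d.png

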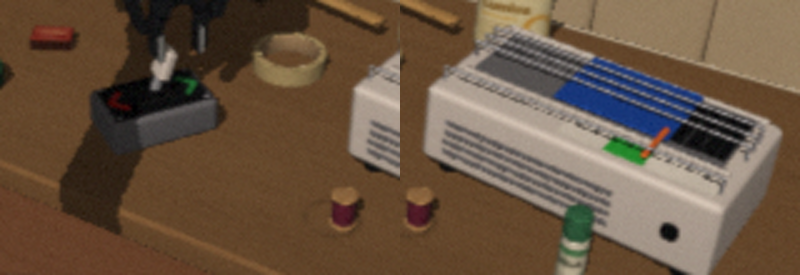

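The pointer, at (653,145) in the crop, has reached the band's right edge. I'll hold it about 1.5 s more, then let go.

Emit:
arm_command --rows '[{"grip": 0.5,"linear": [0,0,0],"rot": [0,0,0]},{"grip": 0.5,"linear": [0,0,0],"rot": [0,0,0]},{"grip": 0.5,"linear": [0,0,0],"rot": [0,0,0]},{"grip": 0.5,"linear": [0,0,0],"rot": [0,0,0]},{"grip": 0.5,"linear": [0,0,0],"rot": [0,0,0]},{"grip": 0.5,"linear": [0,0,0],"rot": [0,0,0]},{"grip": 0.5,"linear": [0,0,0],"rot": [0,0,0]},{"grip": 0.5,"linear": [0,0,0],"rot": [0,0,0]},{"grip": 0.5,"linear": [0,0,0],"rot": [0,0,0]},{"grip": 0.5,"linear": [0,0,0],"rot": [0,0,0]}]'

```text
clock: 14.08
position: [548.0, 199.0, 55.4]
ee_rot: [0.885, 0.466, 0.0, 0.0]
contact_force: [-1.0, 1.9, 0.7]
gripper_width: 42.4
grasp_force: 1.0
```

Emit:
arm_command --rows '[{"grip": 0.5,"linear": [0,0,0],"rot": [0,0,0]},{"grip": 0.5,"linear": [0,-8,0],"rot": [0,0,0]},{"grip": 0.5,"linear": [0,-16,0],"rot": [0,0,0]},{"grip": 0.5,"linear": [0,-24,0],"rot": [0,0,0]},{"grip": 0.5,"linear": [0,-32,0],"rot": [0,0,0]},{"grip": 0.5,"linear": [0,-32,0],"rot": [0,0,0]},{"grip": 0.5,"linear": [0,-32,0],"rot": [0,0,0]},{"grip": 0.5,"linear": [0,-32,0],"rot": [0,0,0]}]'

```text
clock: 15.08
position: [521.8, 217.0, 55.4]
ee_rot: [0.885, 0.466, 0.0, 0.0]
contact_force: [0.6, 0.1, -0.1]
gripper_width: 42.5
grasp_force: 0.0
```

```bash
python3 look.py s9
```

```text
15.075 [521.80820441 217.01463445  55.38070731] [ 0.57138665  0.14938123 -0.10730189] 42.49347629086053
pointer 0.73 [445.3, 275.0] [ 574. -234.  123.]
green_band 0.68 [445.3, 281.6] [ 559. -240.  114.]
toggle_tip 0.62 [284.5, 237.0] [537. 231. 105.]
toggle_tip 0.55 [172.1, 207.5] [497. 637. 105.]
```

View pics/s9_d.png

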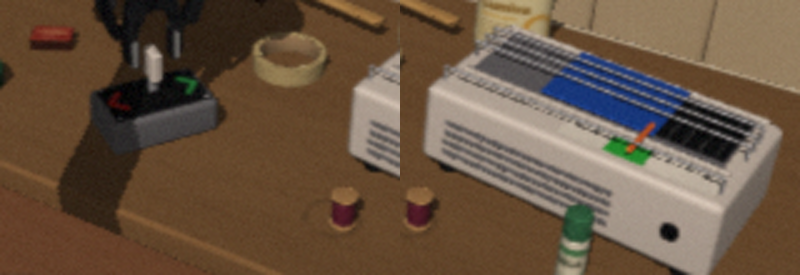

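The pointer, at (632,148) in the crop, is at the middle of the band (604–652), and the toggle is upright and free between the fingers. I'll retract straight up and hand in.

Emit:
arm_command --rows '[{"grip": 0.5,"linear": [0,0,-20],"rot": [0,0,0]},{"grip": 0.5,"linear": [0,0,-50],"rot": [0,0,0]},{"grip": 0.5,"linear": [0,0,-90],"rot": [0,0,0]},{"grip": 0.5,"linear": [0,0,-100],"rot": [0,0,0]},{"grip": 0.5,"linear": [0,0,-100],"rot": [0,0,0]},{"grip": 0.5,"linear": [0,0,-100],"rot": [0,0,0]},{"grip": 0.5,"linear": [0,0,-100],"rot": [0,0,0]},{"grip": 0.5,"linear": [0,0,-100],"rot": [0,0,0]}]'

```text
clock: 16.27
position: [521.3, 216.9, 154.6]
ee_rot: [0.885, 0.466, -0.001, 0.0]
contact_force: [-0.0, 0.1, -0.0]
gripper_width: 42.6
grasp_force: 0.0
```

```bash
python3 look.py s10; python3 -c "
from bench import job
print(job.job_done())"
```

```text
16.275 [521.33464583 216.86928924 154.57746187] [-0.0169597   0.09732848 -0.01794223] 42.57460698867256
pointer 0.58 [446.3, 276.7] [ 568. -239.  123.]
pointer 0.35 [423.5, 331.8] [ 343. -255.  123.]
green_band 0.68 [444.9, 275.7] [ 583. -232.  114.]
toggle_tip 0.65 [286.1, 235.8] [545. 231. 105.]
toggle_tip 0.42 [169.1, 208.7] [486. 640. 105.]
the job is handed in; nothing more can be done
None
```

I handed the job in at about 16 s: by the cameras the pointer stands near the middle of the green band, the toggle is back upright and the arm is clear; `job_done` returned no verdict.

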